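# Shut the control box cover and lock its quarter-turn latch

### The arm

A 6-joint arm with a two-finger parallel gripper is mounted at the origin on the work surface. World frame = base frame: x ahead of the robot, y to its left, z up, the work surface at z = 0. Lengths are in m, angles in rad, forces in N, time in s.
With the tool pointing down it reaches from about 0.2 to 0.875 m from the base axis. Payload 3.4 kg.
Tool frame: the origin (TCP) lies between the finger pads; the fingertips stand 25 mm ahead of it and the grasp point (between the pads) lies 6 mm ahead of it (r.nose_length is the z of the fingertips in the tool frame, in m); z points along the fingers, x is the direction in which the jaws open and shut, and the axes are right-handed (so a half turn about z gives the same grasp; the last joint's range is limited). The gripper opens to 94 mm and grips with 3 to 60 N. Pads are 16 mm wide; open, the fingers measure 119 mm over their backs; the gripper's body (75 mm by 177 mm) begins 78 mm behind the grasp point.
Start: joints at [1.159, 0.276, 1.505, -0, 1.361, -0.121], TCP at [0.165, 0.551, 0.23] pointing down, gripper open.
Joint ranges: [-2.89, 2.89], [-0.75, 2.08], [0.22, 2.7], [-1.18, 4.32], [0.11, 2.71], [-2.7, 2.7]. Speed limits (rad/s): [2.57, 2.57, 3.14, 3.14, 3.14, 3.14].

### API

Orientations are given as a unit quaternion [w, x, y, z].
In Python, from plant import r, gripper_to, inverse_kinematics, vision, models, telemetry gives the robot as it stands. Calls block until the motion is done:
- r.move_to(position, orientation): joint-space move of the TCP to a pose.
- r.move_l(position, rot=None, vel=0.15, guard=None): straight line of the TCP; rot=None keeps the orientation; vel is the mean speed in m/s. With guard (N) it stops when the force on the tool has changed by that much, and returns True; else False.
- r.movej(angles): joint-space move.
- gripper_to(opening, f_grip=None): finger opening in m; f_grip is the grip in N (None keeps the last); returns when the fingers have stopped.
- r.hold(seconds).
- inverse_kinematics(position, orientation): joint angles nearest the present ones, or None.
- vision.snapshot(name): name is "scene" or "top"; returns the picture (384x512x3 uint8, red, green, blue); there is no depth.
- vision.get_calibration(name): a dict with "fx", "fy", "cx", "cy" (pixels), "position" and "orientation" of the camera in the world. Camera axes: x right, y down, z forward; pixel columns grow to the right and rows downward; lengths in m; the calibration is good to about 2 mm. A picture is of the moment at which its call begins. get_calibration takes no time and is no camera call.
A pose or a line that the arm cannot do raises r.PlanningError and nothing moves.
- r.sign_off(): hands the job in, once; it reports no verdict.
Trained networks look in the newest picture that a camera, given by its name, has taken for a name from the list of things; names that differ only in an ending like _2 or _b are one class to them, and where a whole thing is asked for, a point or a joint stands for the part that bears it (a point fixed in the world has none). Each returns a list of dicts, best first, with "score" (0 to 1); they miss things now and then, are a little off and sometimes report something else, mostly with a low value. They report only what shows in the picture. A call takes as long as a camera call.
- models.boxes_of(thing, camera): "at" ([x, y, z] in m, in world coordinates, good to about 4 mm: the middle of the surface that is visible of it).
- models.regions_of(thing, camera): "pixels" (384x512 bool, what is visible of it).
- models.mark_of(thing, camera): "at" ([x, y, z] in m, in world coordinates, good to about 4 mm: a listed point, or the origin of a listed thing).
Readings, each from a call of its own:
- telemetry.current_t(): time.
- telemetry.current_joints(): joint angles.
- telemetry.current_dq(): joint speeds.
- telemetry.current_joint_efforts(): joint torques, N m.
- telemetry.current_ee_pos(): TCP position.
- telemetry.current_tool_rot(): TCP orientation.
- telemetry.current_wrist_force(): force on the tool from outside, world axes, zero at the start.
- telemetry.current_torque(): the same for the moment, N m.
- telemetry.current_opening(): finger opening in m.
Only numpy, scipy, OpenCV 4.12 (cv2) and the standard library are available. Lean on these libraries where they do the work, as an engineer would, in place of code of your own. Each camera call takes 0.05 s, during which the arm holds its last target.

### The job

The control enclosure lies on its back on the bench with its hinged cover standing ajar: ease the cover down shut with your fingertips, without slamming it, then set a fingertip in the slot of the big round latch and turn it clockwise to its stop, a quarter turn, so that the cover is locked. Only push with the fingers: do not lift anything, raise the cover further, shove the enclosure about or disturb the other things on the bench.

Things in the scene. Friction and masses are not known exactly. Their poses are not given: they have to be found in the camera images.
- enclosure: grey sheet-steel control enclosure lying on its back, loose on the bench, about 8 kg: a box 280 mm (its x) by 300 mm (its y) by 100 mm high, switchgear inside. Origin under its centre; its x axis points level from the cover's free edge to the hinge, z up. The hinge is on the side away from the robot, turned by up to 26 degrees either way.
- hinge_line (a point): middle of the cover's hinge line, on the enclosure, 100 mm above the bench and 144 mm from the enclosure's centre along its x; the line runs along the enclosure's y
- cover_edge (a point): middle of the cover's free edge, on its outer face; moves with the cover, a stiff plate 3 mm thick, 288 mm from hinge line to edge, 308 mm wide. Shut, its outer face is level, 103 mm above the bench. The plate is bare at both sides of the latch (over 60 mm from the latch axis). Two push-buttons and a rotary switch, 18 mm high, not used, stand in a row 75 mm from the hinge.
- cover (a joint): cover angle, rad: 0 shut on the rim, growing as the free edge rises; starts at 0.35 to 0.8. The stiff hinge holds the cover wherever it is left; pushing it down takes about 3 to 6 N near the free edge.
- latch_slot (a point): centre of the finger slot's floor, on the latch axis, 205 mm from the hinge line on the cover's middle line. The latch is a cast disc 94 mm across, 22 mm high, in a fixed flat ring 112 mm across, 6 mm high. Slot across the disc's centre: 76 mm long, 34 mm wide, 18 mm deep, upright walls, closed ends; floor 4 mm above the cover's face (107 mm above the bench when shut). y runs along the slot.
- latch (a joint): latch angle, rad, clockwise seen from above: 0 open, slot parallel to the free edge; 1.571 locked, slot square to it; firm stops at both. Starts at 0 to 0.4; friction 0.1 N m (5 N at 20 mm from the axis), stays where left. Past about 0.75 its cam tongue goes under a lip in the box and holds the shut cover; turned so far with the cover up, it would keep the cover from shutting.
- oil_bottle: grey plastic oil bottle, 60 mm across, 155 mm high, standing; origin under its centre
- grease_tin: round steel tin, 70 mm across, 75 mm high, standing; origin under its centre
- tape_roll: roll of tape lying flat, 96 mm across, 30 mm high; origin under its centre
- die_block: small steel die block, 100 x 50 x 40 mm high; origin under its centre
- mug: white mug, 76 mm across, 90 mm high; origin under its centre
- screwdriver: screwdriver with a blue handle, 200 mm long, lying; origin under its middle
- wrench: combination wrench, 200 mm long, lying; origin under its middle

How it is judged:
By the outcome, as a careful person would: the job done as asked, in the order asked, and still so for the second after the job is handed in, with the robot touching nothing.
It also fails if it takes over 54 s, if anything falls off the work surface, if the arm or the gripper's body presses on something with over 40 N, if the wrist force passes 120 N, or if a joint passes its speed limit or range.

## Working session

There is one attempt and no reset: what is moved stays moved. The work goes in short steps, each a Python script; the robot and the scene stay as the last script left them, time stands still between calls to the robot, and variables do not carry over. Pictures are saved under pics/ and viewed, and the job is handed in when it is done.

```bash
ls; mkdir -p pics; python3 - <<'E'
from plant import r, gripper_to, inverse_kinematics, vision, models, telemetry
import cv2, numpy as np
for c in ("scene","top"):
    im=vision.snapshot(c); cv2.imwrite(f"pics/a_{c}.png",im[:,:,::-1])
    k=vision.get_calibration(c); print(c,{a:np.round(b,3) for a,b in k.items()})
    for n in ("hinge_line","cover_edge","latch_slot","enclosure","oil_bottle","grease_tin","tape_roll","die_block","mug"):
        print(n,[(np.round(d["at"],3),round(d["score"],2)) for d in models.mark_of(n,c)[:2]])
print(telemetry.current_t(), r.nose_length)
E
```

```text
pics
scene {'fx': np.float64(451.249), 'fy': np.float64(451.249), 'cx': np.float64(249.561), 'cy': np.float64(192.601), 'position': array([1.296, 0.115, 1.347]), 'orientation': array([-0.175,  0.635,  0.724, -0.206])}
hinge_line [(array([ 0.726, -0.134,  0.097]), 0.97), (array([ 0.651,  0.101, -0.002]), 0.44)]
cover_edge [(array([ 0.471, -0.104,  0.229]), 0.84)]
latch_slot [(array([ 0.544, -0.109,  0.199]), 0.9)]
enclosure [(array([ 0.579, -0.116, -0.002]), 0.69)]
oil_bottle [(array([0.552, 0.123, 0.003]), 0.77)]
grease_tin [(array([ 0.652,  0.102, -0.001]), 0.93)]
tape_roll [(array([ 0.471, -0.362,  0.004]), 0.66)]
die_block [(array([ 0.584, -0.357, -0.003]), 0.74)]
mug [(array([0.428, 0.543, 0.002]), 0.7)]
top {'fx': np.float64(368.496), 'fy': np.float64(368.496), 'cx': np.float64(257.874), 'cy': np.float64(193.034), 'position': array([0.412, 0.003, 1.333]), 'orientation': array([ 0.031, -0.696,  0.716, -0.038])}
hinge_line []
cover_edge [(array([ 0.474, -0.104,  0.229]), 0.74)]
latch_slot [(array([ 0.55 , -0.111,  0.201]), 0.85)]
enclosure []
oil_bottle [(array([ 0.554,  0.124, -0.   ]), 0.82)]
grease_tin [(array([ 0.654,  0.101, -0.004]), 0.67)]
tape_roll [(array([ 0.475, -0.359,  0.004]), 0.56)]
die_block [(array([ 0.584, -0.357, -0.003]), 0.82)]
mug [(array([ 0.552, -0.111,  0.198]), 0.75), (array([ 0.655,  0.102, -0.005]), 0.27)]
1.0 0.025
```

View pics/a_scene.png

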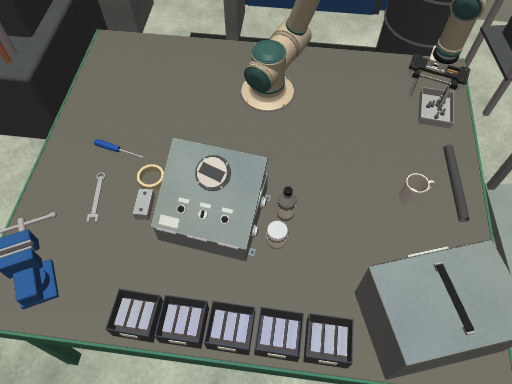

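View pics/a_top.png

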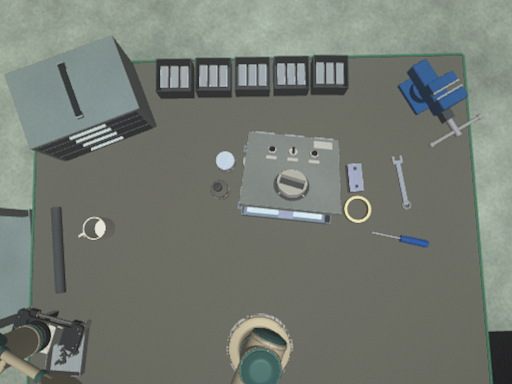

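The pictures show the enclosure ajar, with its latch disc near (292,183) in the top view. The oil bottle and grease tin stand on its left, and the tape and die block on its right. The marks agree with each other: cover angle about 0.45 and yaw about -0.12. Next I plan the push on the bare plate at the right of the latch.

```bash
cat > h.py <<'E'
from plant import r, gripper_to, inverse_kinematics, vision, models, telemetry
import cv2, numpy as np
from scipy.spatial.transform import Rotation as R
H=np.array([0.726,-0.134]); EDGE=np.array([0.4725,-0.104])
yaw=-0.120
ex=np.array([np.cos(yaw),np.sin(yaw)]); ey=np.array([-ex[1],ex[0]])
def q_of(ang):  # tool down, tool x at world azimuth ang
    x=np.array([np.cos(ang),np.sin(ang),0]); z=np.array([0,0,-1.]); y=np.cross(z,x)
    q=R.from_matrix(np.c_[x,y,z]).as_quat(); return np.r_[q[3],q[:3]]
def pt(rr,a,off,tipgap=0.0,h=0.003):
    p=H-ex*(rr*np.cos(a)-h*np.sin(a)*-1*-1)+ey*off
    return np.r_[p,0.1+rr*np.sin(a)+h*np.cos(a)+0.025+tipgap]
def st(): print("t",round(telemetry.current_t(),2),"p",np.round(telemetry.current_ee_pos(),4),"F",np.round(telemetry.current_wrist_force(),1),"M",np.round(telemetry.current_torque(),2),"j6",round(telemetry.current_joints()[5],2))
E
python3 - <<'E'
from h import *
im=cv2.imread("pics/a_top.png")[120:235,225:365]; cv2.imwrite("pics/a_crop.png",cv2.resize(im,None,fx=5,fy=5,interpolation=cv2.INTER_CUBIC))
for a in (yaw+np.pi/2,yaw-np.pi/2):
  print(inverse_kinematics([.48,-.19,.36],q_of(a)))
print(pt(.25,.45,-.085))
E
```

```text
[-5.11752070e-01  1.39544786e-01  1.37125975e+00 -4.44089210e-16
  1.63078812e+00 -1.96254840e+00]
[-5.11752070e-01  1.39544786e-01  1.37125975e+00 -4.44089210e-16
  1.63078812e+00  1.17904426e+00]
[ 0.49362706 -0.19159632  0.23644272]
```

View pics/a_crop.png

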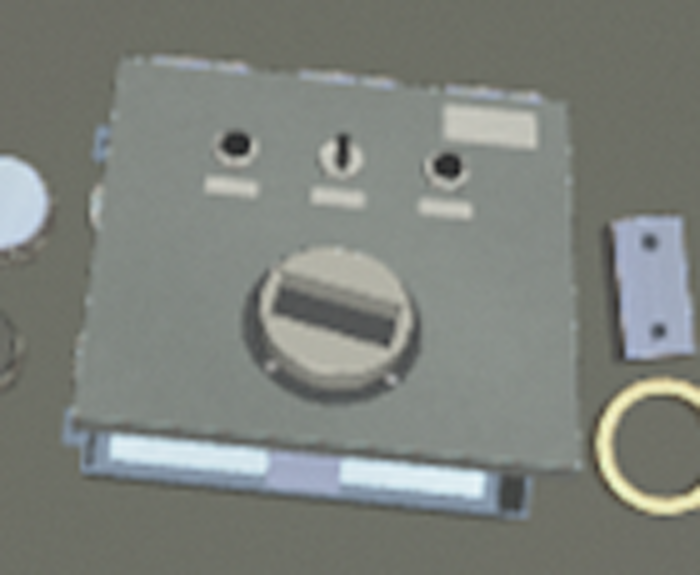

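```bash
python3 - <<'E'
from h import *
Q=q_of(yaw+np.pi/2)
p=telemetry.current_ee_pos(); r.move_l([p[0],p[1],.36],vel=.25)
gripper_to(0.0)
p0=pt(.25,.45,-.085,.04)
r.move_to([p0[0],p0[1],.36],Q); st()
r.move_l(p0,vel=.15); st()
p=p0.copy(); p[2]-=.05
print(r.move_l(p,vel=.04,guard=2.5)); st(); print(telemetry.current_opening())
E
```

```text
t 5.94 p [ 0.4939 -0.1909  0.3601] F [ 0.2 -0.2 -0.1] M [0.07 0.06 0.02] j6 -1.95
t 6.65 p [ 0.4942 -0.1917  0.2772] F [0.2 0.2 0.4] M [ 0.04 -0.03 -0.03] j6 -1.95
True
t 7.5 p [ 0.4931 -0.1915  0.2406] F [1.  0.1 0.6] M [-0.04 -0.13  0.03] j6 -1.95
0.0007121533231568291
```

```bash
python3 - <<'E'
from h import *
for a in np.linspace(.40,.04,10):
    g=r.move_l(pt(.25,a,-.085,.008*np.tan(a)),vel=.06 if a>.15 else .03,guard=20)
    st()
    if g: print("guard",a);break
E
```

```text
t 7.88 p [ 0.488  -0.1907  0.2281] F [-0.4  0.1 -0. ] M [-0.03  0.04 -0.02] j6 -1.96
t 8.2 p [ 0.4843 -0.1904  0.2185] F [-0.4  0.6 -0. ] M [0.01 0.01 0.04] j6 -1.96
t 8.53 p [ 0.4808 -0.19    0.2087] F [-0.6 -0.   0.7] M [-0.01 -0.   -0.  ] j6 -1.96
t 8.85 p [ 0.4777 -0.1895  0.1988] F [ 0.4  1.  -0.1] M [0.01 0.04 0.03] j6 -1.96
t 9.18 p [ 0.475  -0.1892  0.1887] F [ 0.7 -0.3  0.8] M [0.04 0.05 0.04] j6 -1.97
t 9.5 p [ 0.4727 -0.1889  0.1786] F [-0.1  0.2 -0. ] M [ 0.02  0.02 -0.02] j6 -1.97
t 9.82 p [ 0.4709 -0.1887  0.1685] F [ 0.7 -0.   0.4] M [-0.01 -0.03  0.02] j6 -1.97
t 10.32 p [ 0.4696 -0.1887  0.1586] F [ 0.5 -0.7 -0.4] M [ 0.06 -0.01  0.05] j6 -1.97
t 10.81 p [ 0.4686 -0.1886  0.1482] F [-0.4 -0.7  0.5] M [ 0.    0.04 -0.03] j6 -1.97
t 11.3 p [ 0.4678 -0.1884  0.1379] F [-0.1 -0.9  0.1] M [0.05 0.06 0.02] j6 -1.97
```

```bash
python3 - <<'E'
from h import *
for c in ("scene","top"):
    im=vision.snapshot(c); cv2.imwrite(f"pics/b_{c}.png",cv2.resize(im[80:270,110:370] if c=="scene" else im[100:300,200:400],None,fx=3,fy=3)[:600,:,::-1])
    for n in ("cover_edge","latch_slot","hinge_line"): print(n,[(np.round(d["at"],3),round(d["score"],2)) for d in models.mark_of(n,c)[:2]])
E
```

```text
cover_edge [(array([ 0.442, -0.101,  0.113]), 0.86)]
latch_slot [(array([ 0.521, -0.111,  0.117]), 0.65)]
hinge_line [(array([ 0.728, -0.133,  0.098]), 0.62)]
cover_edge [(array([ 0.441, -0.101,  0.115]), 0.8)]
latch_slot [(array([ 0.526, -0.109,  0.114]), 0.9), (array([ 0.584, -0.117, -0.004]), 0.21)]
hinge_line [(array([ 0.726, -0.134,  0.099]), 0.89), (array([ 0.583, -0.358, -0.   ]), 0.24)]
```

View pics/b_scene.png

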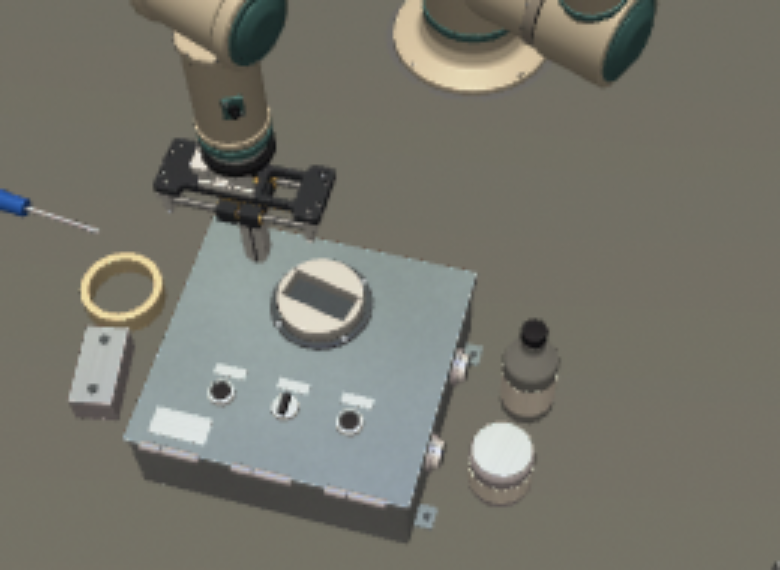

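The fingertip sits on the plate and the cover has followed it: edge height about 0.114, so angle about 0.04. Finishing slowly.

```bash
python3 - <<'E'
from h import *
print(r.move_l(pt(.25,0,-.085,-.006),vel=.015,guard=14)); st()
p=telemetry.current_ee_pos(); r.move_l([p[0],p[1],.17],vel=.15); 
r.move_l([0.36,-.26,.25],vel=.25); st()
for c in ("scene","top"):
    im=vision.snapshot(c); cv2.imwrite(f"pics/c_{c}.png",cv2.resize(im[80:270,110:370] if c=="scene" else im[120:240,210:370],None,fx=3 if c=="scene" else 5,fy=3 if c=="scene" else 5)[:600,:,::-1])
    if c=="top": np.save("top.npy",im)
    for n in ("cover_edge","latch_slot","hinge_line","enclosure"): print(n,[(np.round(d["at"],3),round(d["score"],2)) for d in models.mark_of(n,c)[:2]])
print(telemetry.current_t())
E
```

```text
True
t 12.43 p [ 0.4677 -0.1885  0.1282] F [-0.9 -0.3  5.1] M [0.09 0.1  0.03] j6 -1.97
t 13.62 p [ 0.3599 -0.2594  0.249 ] F [-0.  -0.1  0.4] M [ 0.01  0.03 -0.  ] j6 -2.23
cover_edge [(array([ 0.443, -0.1  ,  0.106]), 0.83), (array([ 0.521, -0.107,  0.11 ]), 0.52)]
latch_slot [(array([ 0.522, -0.108,  0.109]), 0.68)]
hinge_line [(array([ 0.724, -0.134,  0.097]), 0.86)]
enclosure [(array([ 0.58 , -0.117, -0.006]), 0.72)]
cover_edge [(array([ 0.44 , -0.101,  0.106]), 0.96)]
latch_slot [(array([ 0.525, -0.108,  0.108]), 0.59)]
hinge_line []
enclosure [(array([ 0.581, -0.117, -0.004]), 0.74)]
14.125
```

View pics/c_scene.png

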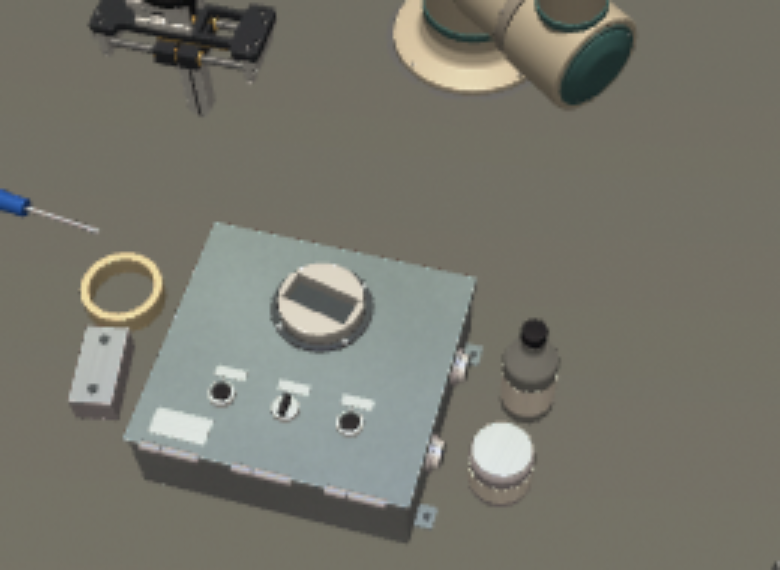

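View pics/c_top.png

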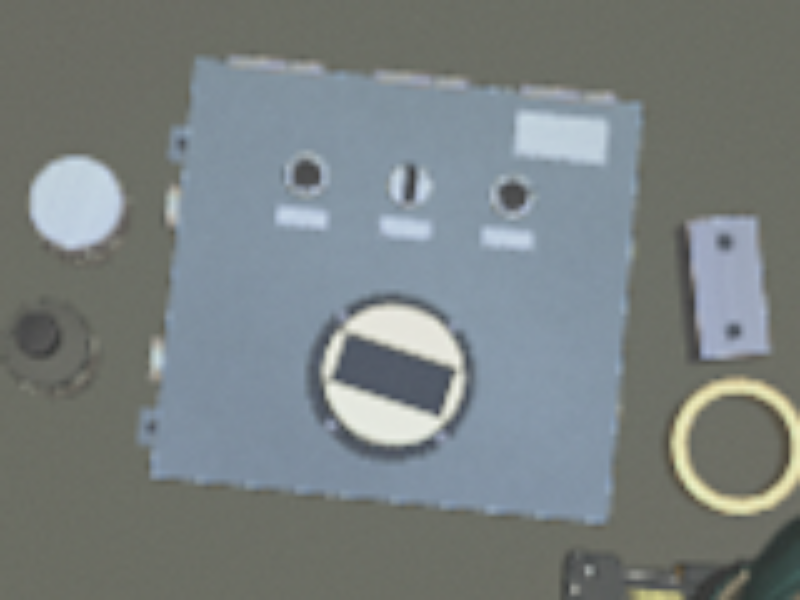

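```bash
cat >> h.py <<'E'
def ray(c,u,v,z):
    k=vision.get_calibration(c); q=k["orientation"]; M=R.from_quat(np.r_[q[1:],q[0]]).as_matrix()
    d=M@np.array([(u-k["cx"])/k["fx"],(v-k["cy"])/k["fy"],1]); P=np.array(k["position"]); return P+d*(z-P[2])/d[2]
E
python3 - <<'E'
from h import *
im=np.load("top.npy")
g=im[180:210,270:308].astype(float).sum(2); g=cv2.cvtColor(im,cv2.COLOR_RGB2GRAY)
m=np.zeros_like(g); cv2.circle(m,(289,195),14,1,-1)
bw=((g<120)&(m>0)).astype(np.uint8)
n,l,s,c=cv2.connectedComponentsWithStats(bw); i=1+np.argmax(s[1:,4]); print(s[i],c[i])
cs,_=cv2.findContours((l==i).astype(np.uint8),0,1); rect=cv2.minAreaRect(cs[0]); print(rect)
B=cv2.boxPoints(rect); W=np.array([ray("top",u,v,.125) for u,v in B]); print(np.round(W,3), W.mean(0))
for a,b in ((0,1),(1,2)):
  d=W[b]-W[a]; print(np.linalg.norm(d),np.arctan2(d[1],d[0]), "slot angle", (yaw+np.pi/2-np.arctan2(d[1],d[0])+np.pi/2)%np.pi-np.pi/2)
print("model",H-ex*.205)
e=[ray("top",210+x/5,120+y/5,.103) for x,y in((152,478),(606,522))]; d=e[0]-e[1]; print("edge",np.round(e,3),"mid",(e[0]+e[1])/2,"yaw",np.arctan2(d[1],d[0])-np.pi/2)
E
```

```text
[277 187  24  16 210] [288.4 194.3]
((288.3999938964844, 194.30001831054688), (21.819713592529297, 9.17060375213623), 18.434947967529297)
[[ 0.521 -0.072  0.125]
 [ 0.55  -0.082  0.125]
 [ 0.525 -0.15   0.125]
 [ 0.497 -0.139  0.125]] [ 0.5233262  -0.11070196  0.125     ]
0.03044730831880614 -0.3535336681062741 slot angle -1.3372626586886227
0.0718739131017956 -1.9226373875394713 slot angle 0.2318410607445749
model [ 0.52247423 -0.109459  ]
edge [[ 0.459  0.05   0.103]
 [ 0.421 -0.252  0.103]] mid [ 0.43960941 -0.10093894  0.103     ] yaw -0.12471373488125281
```

The checks agree: slot centre about (0.523, -0.110), latch angle about 0.23, cover shut. Inserting both fingertips along the slot, on its middle line.

```bash
cat >> h.py <<'E'
C=np.array([0.523,-0.110]); A0=yaw+np.pi/2-0.225
E
python3 - <<'E'
from h import *
gripper_to(0.032); 
r.move_to([C[0],C[1],.22],q_of(A0)); st()
r.move_l([C[0],C[1],.156],vel=.12)
print(r.move_l([C[0],C[1],.1355],vel=.03,guard=5)); st(); print(telemetry.current_opening())
E
```

```text
t 15.69 p [ 0.5226 -0.1105  0.22  ] F [-0.5  0.1 -0.9] M [-0.07  0.05  0.01] j6 -1.56
False
t 17.21 p [ 0.5231 -0.11    0.1356] F [0.2 0.6 0.1] M [-0.01  0.03 -0.08] j6 -1.56
0.03206839629568384
```

Tips are in the slot, 3.5 mm above its floor, with no contact on the way in. Turning in small steps.

```bash
python3 - <<'E'
from h import *
for d in list(np.arange(.2,1.41,.2))+[1.5,1.58]:
    r.move_to([C[0],C[1],.1355],q_of(A0-d)); print(round(d,2),end=" "); st()
    if abs(telemetry.current_torque()[2])>.5 or np.linalg.norm(telemetry.current_wrist_force())>20: print("stop");break
E
```

```text
0.2 t 17.52 p [ 0.5232 -0.11    0.1357] F [ 0.5 -0.8 -0.5] M [ 0.01  0.01 -0.02] j6 -1.37
0.4 t 17.82 p [ 0.5226 -0.1098  0.1355] F [-1.7  0.4  1.5] M [0.12 0.26 0.06] j6 -1.17
0.6 t 18.13 p [ 0.5225 -0.1098  0.1354] F [-1.5  1.1  1.5] M [0.22 0.41 0.08] j6 -0.97
0.8 t 18.44 p [ 0.5224 -0.1098  0.1354] F [-2.1  1.9  2.5] M [0.26 0.53 0.07] j6 -0.77
1.0 t 18.75 p [ 0.5224 -0.1098  0.1354] F [-3.   1.5  2.7] M [0.35 0.69 0.08] j6 -0.57
1.2 t 19.06 p [ 0.5225 -0.1097  0.1353] F [-4.1  3.6  2. ] M [0.52 0.69 0.05] j6 -0.37
1.4 t 19.37 p [ 0.5227 -0.1096  0.1353] F [-3.3  4.2  1.3] M [0.65 0.66 0.09] j6 -0.17
1.5 t 19.62 p [ 0.5228 -0.1096  0.1353] F [-3.9  4.3  0.7] M [0.73 0.67 0.02] j6 -0.07
1.58 t 19.87 p [ 0.5229 -0.1095  0.1353] F [-3.3  4.7  1.7] M [0.69 0.63 0.03] j6 0.01
```

Good, latch turning at friction level. Continue in fine steps to the stop.

```bash
python3 - <<'E'
from h import *
for d in np.arange(1.61,1.86,.03):
    r.move_to([C[0],C[1],.1355],q_of(A0-d)); print(round(d,2),end=" "); st()
    if abs(telemetry.current_torque()[2])>.45 or np.linalg.norm(telemetry.current_wrist_force())>18: print("stop");break
E
```

```text
1.61 t 20.12 p [ 0.523  -0.1094  0.1353] F [-3.4  3.6  0.7] M [0.68 0.57 0.05] j6 0.04
1.64 t 20.37 p [ 0.523  -0.1094  0.1353] F [-2.8  4.5  0.5] M [0.73 0.65 0.06] j6 0.07
1.67 t 20.62 p [ 0.523  -0.1093  0.1353] F [-2.7  5.   1.1] M [0.78 0.56 0.23] j6 0.1
1.7 t 20.87 p [ 0.5232 -0.1093  0.1353] F [-2.3  4.5  1.6] M [0.9  0.49 0.95] j6 0.13
stop
```

The torque rose sharply at about 1.69 rad, so that is the stop. Relieve the fingers, withdraw and look.

```bash
python3 - <<'E'
from h import *
r.move_to([C[0],C[1],.1355],q_of(A0-1.45)); st()
r.move_l([C[0],C[1],.20],vel=.1)
r.move_to([.36,-.26,.27],q_of(A0-1.45)); st()
for c in ("scene","top"):
    im=vision.snapshot(c); cv2.imwrite(f"pics/d_{c}.png",cv2.resize(im[80:270,110:370] if c=="scene" else im[120:240,210:370],None,fx=3 if c=="scene" else 5,fy=3 if c=="scene" else 5)[:600,:,::-1])
    if c=="top":
        g=cv2.cvtColor(im,cv2.COLOR_RGB2GRAY); m=np.zeros_like(g); cv2.circle(m,(289,195),14,1,-1)
        n,l,s,cc=cv2.connectedComponentsWithStats(((g<120)&(m>0)).astype(np.uint8)); i=1+np.argmax(s[1:,4])
        cs,_=cv2.findContours((l==i).astype(np.uint8),0,1); W=np.array([ray("top",u,v,.125) for u,v in cv2.boxPoints(cv2.minAreaRect(cs[0]))])
        for a,b in ((0,1),(1,2)):
            d=W[b]-W[a]; print(round(np.linalg.norm(d),3),"slot angle", (yaw+np.pi/2-np.arctan2(d[1],d[0]))%np.pi)
    for n in ("cover_edge","latch_slot","hinge_line","enclosure","oil_bottle","grease_tin","tape_roll","die_block"): print(n,[(np.round(d["at"],3),round(d["score"],2)) for d in models.mark_of(n,c)[:1]])
print(telemetry.current_t())
E
```

```text
t 21.22 p [ 0.5245 -0.1111  0.1358] F [-0.  -0.9  0.6] M [-0.07  0.07 -0.  ] j6 -0.11
t 22.93 p [ 0.3604 -0.2595  0.2694] F [ 0.9 -0.3  0.2] M [-0.09  0.07 -0.02] j6 -0.56
cover_edge [(array([ 0.442, -0.1  ,  0.102]), 0.63)]
latch_slot [(array([ 0.522, -0.108,  0.108]), 0.61)]
hinge_line [(array([ 0.726, -0.135,  0.098]), 0.84)]
enclosure [(array([ 0.582, -0.12 , -0.002]), 0.92)]
oil_bottle [(array([0.552, 0.121, 0.001]), 0.68)]
grease_tin [(array([ 0.652,  0.104, -0.001]), 0.95)]
tape_roll [(array([ 0.47 , -0.361,  0.003]), 0.89)]
die_block [(array([ 0.584, -0.355, -0.003]), 0.85)]
0.073 slot angle 1.5764046699449954
0.031 slot angle 3.1404533319367474
cover_edge [(array([ 0.44 , -0.104,  0.103]), 0.87)]
latch_slot [(array([ 0.526, -0.106,  0.105]), 0.84)]
hinge_line [(array([ 0.726, -0.136,  0.102]), 0.68)]
enclosure [(array([ 0.582, -0.116, -0.004]), 0.81)]
oil_bottle [(array([0.556, 0.123, 0.001]), 0.82)]
grease_tin [(array([ 0.653,  0.098, -0.003]), 0.91)]
tape_roll [(array([ 0.475, -0.359,  0.003]), 0.7)]
die_block [(array([ 0.588, -0.356, -0.004]), 0.81)]
23.8333
```

View pics/d_top.png

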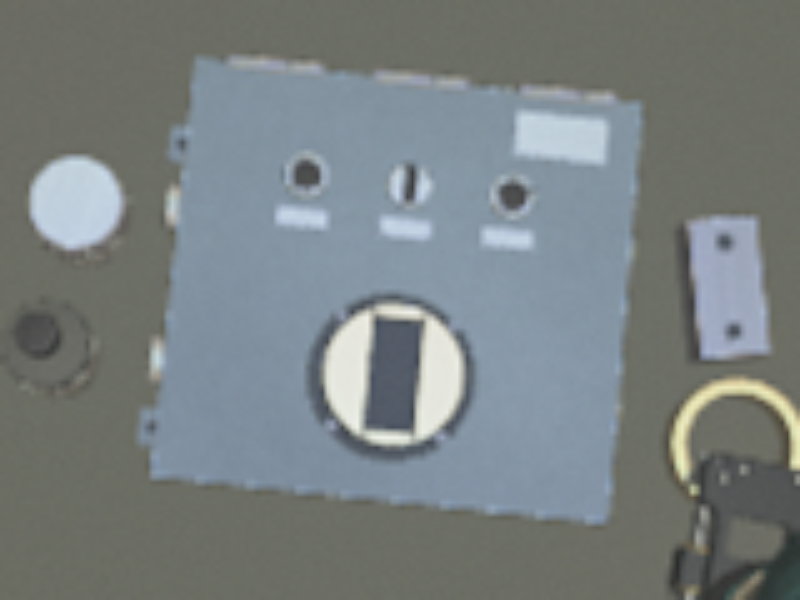

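View pics/d_scene.png

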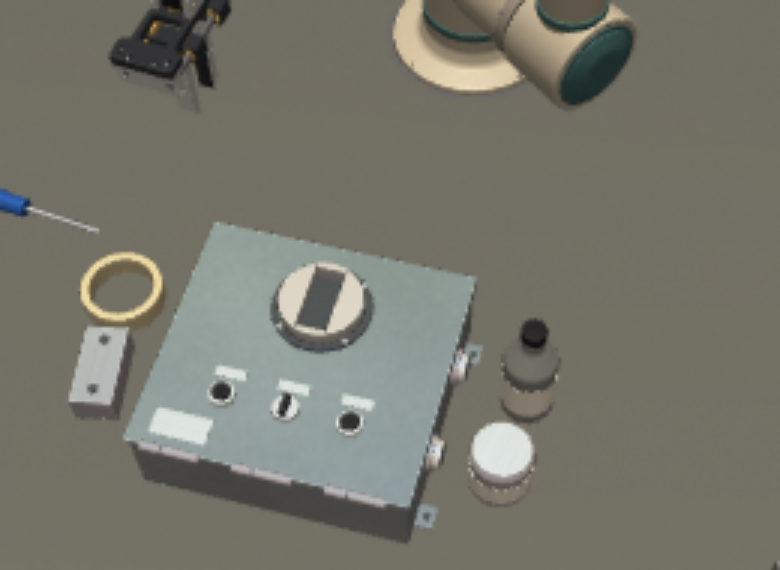

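The slot now stands square to the free edge, centred near (394,375) in the enlarged top view, at a measured 1.576 rad. The cover is flat, and nothing else has moved.

```bash
python3 -c "
from h import *
r.sign_off(); st()"
```

```text
the job is handed in; nothing more can be done
the job is handed in; nothing more can be done
```

The cover is shut and the latch is turned to its stop, and I handed the job in just after t = 23.8 s, well within the 54 s limit.

- **Cover:** I pushed it down along its arc with the closed fingertips, on the bare plate to the right of the latch. The last few millimetres went at 15 mm/s until it met the rim.
- **Latch:** I put both fingertips in the slot rather than one, so the turn was close to a pure twist with little sideways push on the enclosure. I turned it clockwise until the torque jumped to about 0.95 N m at the stop, then eased off and withdrew.

**Last checks:**
- The free edge is at 102–103 mm, and shut is 103 mm.
- The slot measured 1.576 rad from the top picture, and locked is 1.571.
- The enclosure and its neighbours (bottle, tin, tape roll, die block) are where they were, within the networks' accuracy. I did not measure the mug, screwdriver or wrench again at the end.

**Oddity:** the wrist force read nearly zero at each pause while the cover was going down, so I confirmed from the pictures that the cover was following the fingers. After I signed off, the interface accepted no further readings.

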